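# Set the depth stop to a carving blank

## Task

Draw the wooden blank out of its brown wooden sleeve and lay it flat on the depth-stop stand, dark end first between the guide rails and right up against the end fence. Then gently lower the stop rod by its black knob until its brass foot rests on the blank, and only then swing the red clamp lever clockwise all the way to lock it. Leave the bottle, the tape roll and the eraser where they are.

Things in the scene. Friction and masses are not known exactly. Their poses are not given: they have to be found in the camera images.
- sleeve: fixed brown wooden hood on the bench, without a floor, 106 mm deep, 62 mm wide (84 mm with its 4 mm high screw flanges), 44 mm high; origin on the bench at the middle of its open mouth; local +x points into the sleeve, -x out of it; inside 48 mm wide, 38 mm high, closed by a back wall 100 mm in
- blank: loose pale wooden bar 170 x 40 x 30 mm (long x, wide y, high z), about 0.14 kg, lying on the bench with 85 to 97 mm of its length in the sleeve; origin at the centre of its underside; its dark end, a dark wooden cap 20 mm long, is at local -x and sticks out of the sleeve, its plain end at +x is inside
- blank_dark_end (a point): centre of the blank's dark end face
- blank_plain_end (a point): centre of the blank's plain end face
- stand: fixed depth-stop stand; origin on the bench plane under the stop rod's axis; the blank goes in along local +x. Grey base plate 12 mm thick, x -85 to +110 mm, y -50 to +50 mm; the blank lies on it, from x -135 to +35 mm when home (plain end overhanging the plate by 50 mm). Blue arm above, z 103 to 133 mm, x -20 to +108 mm, 46 mm wide; column at x +85 mm, top at z 145 mm
- stand_fence (a point): foot of the aluminium end fence's face, in the middle of the channel, on the plate (local x +35, y 0, z 12 mm); fence top at z 46 mm. Two guide rails, tops at z 28 mm, leave a 52 mm wide channel in front of it along local x from -50 to +35 mm, with flared ends out to x -72 mm
- stop_foot (a point): brass foot disc, 24 mm across, at the lower end of the vertical stop rod; this point is the centre of its underside; the blank's top, when on the plate, is at z 42 mm
- stop_rod (a joint): downward travel of the stop rod in m, 0 = top (foot underside 92 mm above the bench), at most 0.062; starts between 0 and 0.015; the rod slides stiffly (about 4 N) and stays where it is left; the foot meets the blank near 0.050
- stop_knob (a point): centre of the black round knob at the top of the stop rod, 32 mm across and 38 mm high, 135 mm above the foot's underside; it moves with the rod
- clamp_lever (a joint): angle of the clamp lever in rad about a vertical axis: 0 = loose, grows clockwise seen from above, 1.4 = end stop, locked; starts between 0 and 0.15; it stays where it is left (friction 0.15 N m, about 2 N at the handle)
- clamp_pivot (a point): point on the clamp lever's vertical axis, on the stand at local x 40, y 0 mm, 145 mm above the bench
- lever_handle (a point): middle of the red upright handle of the lever, 75 mm from the pivot axis; the handle is 14 to 18 mm thick and stands from 139 to 191 mm above the bench; at angle 0 it lies in the direction 110 degrees anticlockwise from the stand's +x, seen from above
- oil_bottle: small brown bottle, 43 mm across, 92 mm high, loose; origin at the centre of its base; leave it alone
- tape_roll: roll of masking tape lying flat, 94 mm across, 25 mm high, loose; leave it alone
- eraser: blue and white eraser 21 x 42 x 13 mm, loose; leave it alone

How it is judged:
On the way, in this order (a step that is already met when the one before it is completed fails the run):
1. the blank lies on the stand between the rails, dark end against the fence (x of blank_dark_end in the frame of stand between 0.03 and 0.04 m and y of blank_dark_end in the frame of stand between -0.008 and 0.008 m and height (world z) of blank_dark_end below 0.03 m and angle between blank's own z axis and vertical below 0.06 rad and angle between the x axis of blank and the x axis of stand, either way round below 0.12 rad), for 0.2 s.
2. the foot of the stop rests on the blank (all of step 1 and contact force between stop_rod and blank above 0.3 N), for 0.3 s.
3. the clamp lever is swung to locked (value of joint clamp_lever above 1.25 rad), for 0.2 s.
At the end, for the whole second after the job is handed in: The blank lies at rest and flat (0.06 rad) on the stand's plate, in line with the rails (0.12 rad), its dark end within 5 mm of the fence and 8 mm of the channel's middle; the stop rod's foot rests on it (contact over 0.3 N); the clamp lever is past 1.25 rad (all of step 2 and value of joint clamp_lever above 1.25 rad and linear speed of blank below 0.01 m/s); the robot touches nothing.
It fails at once if the stop is driven into the blank with more than 30 N (contact force between stop_rod and blank above 30 N).
It fails at once if the bottle is knocked over or moved more than 30 mm (distance of oil_bottle from where it was at the start of the episode above 0.03 m or angle between oil_bottle's own z axis and vertical above 0.5 rad).
It fails at once if the tape roll is moved more than 30 mm (distance of tape_roll from where it was at the start of the episode above 0.03 m).
It fails at once if the eraser is moved more than 30 mm (distance of eraser from where it was at the start of the episode above 0.03 m).
It also fails if it takes over 72 s, if anything falls off the work surface, if the arm or the gripper's body presses on something with over 40 N, if the wrist force passes 120 N, or if a joint passes its speed limit or range.

## Robot

A 7-joint arm with a two-finger parallel gripper is mounted at the origin on a cart in front of the work surface, level with it; the furniture and walls round the work are solid. World frame = base frame: x ahead of the robot, y to its left, z up, the work surface at z = 0. Lengths are in m, angles in rad, forces in N, time in s.
With the tool pointing down it reaches from about 0.4 to 0.75 m from the base axis. Payload 19.5 kg.
Tool frame: the origin (TCP) lies at the very end of the fingers, on their centre line; the grasp point (between the pads) lies 19 mm behind it; z points along the fingers, y is the line along which they close (so a half turn about z gives the same grasp; the last joint's range is limited). The gripper opens to 85 mm and grips with 20 to 120 N. Pads are 22 mm wide; open, the fingers measure 114 mm over their backs; the gripper's body (76 mm by 85 mm) begins 54 mm behind the grasp point. The pads swing forward as they close: fully open they stand 13 mm farther back than shut.
Start: joints at [1.145, 0.707, -0.028, 1.485, 0.022, 0.951, -0.075], TCP at [0.215, -0.533, 0.231] pointing down, gripper open.
Joint ranges: [-2.71, 2.71], [-0.32, 2.16], [-1.57, 1.52], [0, 2.45], [-1.46, 4.6], [0, 2.02], [-2.83, 2.83]. Speed limits (rad/s): [1.89, 1.89, 2.57, 2.57, 3.01, 3.01, 3.01].

## Interface

Orientations are given as a unit quaternion [x, y, z, w].
In Python, from bench import ctrl gives the robot as it stands.
- The arm moves only by the tool shift_gripper, called after ">>>" as a command line: name --pt "numbers of a row" for each row, then --argument value for the rest. Schema: {"type":"object","properties":{"increments":{"type":"object","properties":{"jaw":{"type":"array","items":{"type":"number"},"minItems":1,"maxItems":12},"tx":{"type":"array","items":{"type":"number"},"minItems":1,"maxItems":12},"ty":{"type":"array","items":{"type":"number"},"minItems":1,"maxItems":12},"tz":{"type":"array","items":{"type":"number"},"minItems":1,"maxItems":12},"yaw":{"type":"array","items":{"type":"number"},"minItems":1,"maxItems":12}},"additionalProperties":false,"required":["jaw","tx","ty","tz","yaw"]},"force":{"type":"number"},"only":{"type":"string"},"quiet":{"type":"boolean"},"lines":{"type":"string"}},"required":["increments"],"additionalProperties":false}. increments is an object with one list for each field, all of the same length, 1 to 12, a row being the entries at one place: jaw (the finger opening in m), tx, ty, tz (the shift in shares of 0.75 m (1.0 is 0.75 m)), yaw (a turn about the tool's z in a scale on which 1.0 is 2 rad); each row is the pose to reach, as a shift and turn from the pose commanded when the call began, along the tool's axes at that moment; what a row does not reach only later rows make up. A row lasts 1/8 s, in which the tool goes at most 0.0625 m and 0.188 rad, less where a joint would pass 70% of its speed; a pose out of reach is approached as far as the arm can. The fingers move at their own pace and stop on an object; force is the grip in N (left out, the last holds). Time passes only in rows, so rows that do not move let the fingers close. The tool returns the time, the measured TCP pose, the force, the opening and the grip force at its end. only (a regular expression) keeps the lines of the reply that match it, lines (a string "A,B") keeps lines A to B, and quiet returns only ok. No shift or turn number may pass 1 either way. Input that does not fit is refused with a message, and nothing moves.
- ctrl.get_obs(): the state, without advancing time (a new reading comes with each control period).
- ctrl.read_camera(name): name is "side" or "top" or "wrist"; returns (picture, depth): 400x640x3 uint8, blue, green, red; 400x640 float32, m along the optical axis (not along the pixel's ray), 0 where there is no reading.
- ctrl.calibration(name): a dict with "fx", "fy", "cx", "cy" (pixels), "extrinsics" (4x4, takes a point from world to camera coordinates). Camera axes: x right, y up, looking along -z (the intrinsics and any distortion apply to the point x, -y, -z); pixel columns grow to the right and rows downward; lengths in m; the calibration is good to about 2 mm. A picture is of the moment at which its call begins: read the wrist's pose just before it. calibration takes no time and is no camera call; for the wrist camera it gives the pose at the moment of the call.
- ctrl.close_job(): hands the job in; it is judged then, once.
The state is a dict: "time_s": time; "q": joint angles; "dq": joint speeds; "tau": joint torques, N m; "tcp_pos": TCP position; "tool_rot": TCP orientation; "ft_force": force on the tool from outside, world axes, zero at the start; "moment": the same for the moment, N m; "grip_width": finger opening in m; "finger_force": force on a finger pad.
Only numpy, scipy, OpenCV 4.12 (cv2) and the standard library are available. Lean on these libraries where they do the work, as an engineer would, in place of code of your own. Each camera call takes 0.05 s, during which the arm holds its last target. There are 200 camera calls.

## Working session

There is one attempt and no reset: what is moved stays moved. The work goes in short steps, Python scripts to look and compute and a tool call to move; the robot and the scene stay as the last step left them, time stands still between calls to the robot, and variables do not carry over. Pictures are saved under pics/ and viewed, at most 10 in all, crops included, and the job is handed in when it is done.

```bash
ls; mkdir -p pics; cat > h.py <<'E'
import numpy as np,cv2
from bench import ctrl
def cam(n):
    c=ctrl.calibration(n); p,d=ctrl.read_camera(n); return c,p,d
def world(c,u,v,d):
    # depth image -> world pts
    E=np.array(c["extrinsics"]);x=(u-c["cx"])/c["fx"]*d;y=-(v-c["cy"])/c["fy"]*d
    P=np.stack([x,y,-d,np.ones_like(d)],-1); return (P@np.linalg.inv(E).T)[...,:3]
def cloud(c,d):
    v,u=np.mgrid[0:d.shape[0],0:d.shape[1]].astype(float); return world(c,u,v,d.astype(float))
def ray(c,u,v,z):
    E=np.linalg.inv(np.array(c["extrinsics"]));o=E[:3,3]
    r=E[:3,:3]@np.array([(u-c["cx"])/c["fx"],-(v-c["cy"])/c["fy"],-1.]);return o+r*(z-o[2])/r[2]
def pix(c,P):
    E=np.array(c["extrinsics"]);q=E[:3,:3]@np.array(P)+E[:3,3];return c["fx"]*q[0]/-q[2]+c["cx"],c["fy"]*-q[1]/-q[2]+c["cy"]
E
python3 - <<'E'
from h import *
for n in("top","side"):
    c,p,d=cam(n);cv2.imwrite(f"pics/{n}0.png",p);np.save(f"{n}0.npy",d)
    print(n,{k:c[k] for k in c if k!="extrinsics"},np.round(np.linalg.inv(c["extrinsics"]),3).tolist(),(d>0).mean())
o=ctrl.get_obs();print(o)
E
```

```text
bench.py
pics
top {'fx': 470.1656822037363, 'fy': 470.1656822037363, 'cx': 319.8429411087307, 'cy': 200.8564091498164} [[-0.025, 0.984, -0.178, 0.436], [-1.0, -0.025, 0.004, 0.041], [-0.001, 0.178, 0.984, 1.155], [0.0, 0.0, 0.0, 1.0]] 0.9960546875
side {'fx': 422.5402936575936, 'fy': 422.5402936575936, 'cx': 312.4032013676386, 'cy': 204.8632154026096} [[-0.997, 0.049, -0.054, 0.565], [-0.071, -0.52, 0.851, 0.881], [0.013, 0.853, 0.522, 0.68], [0.0, 0.0, 0.0, 1.0]] 0.99592578125
{'time_s': 0.1, 'q': array([ 1.14529442,  0.70695049, -0.02764002,  1.4849572 ,  0.02197657,
        0.95092229, -0.07550693]), 'dq': array([-0.00056922, -0.00022409, -0.00040935,  0.00067911, -0.00044824,
        0.00117163, -0.00030067]), 'tau': array([ 4.53461791e-03, -8.84303069e+01,  1.23784751e+00, -2.36451584e+01,
        1.70032319e-02,  5.18894420e-03, -1.90977261e-05]), 'tcp_pos': array([ 0.21523339, -0.5329375 ,  0.23092467]), 'tool_rot': array([ 9.81643693e-01,  1.90723469e-01, -8.67097244e-05, -4.60157581e-04]), 'ft_force': array([-1.10793874, -0.10211557, -0.3212525 ]), 'moment': array([ 0.01264544, -0.02789718, -0.0042646 ]), 'finger_force': 0.0, 'grip_width': 0.08539192755872839}
```

View pics/top0.png

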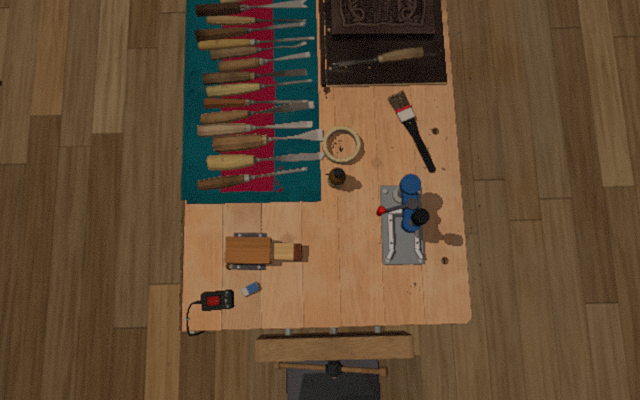

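View pics/side0.png

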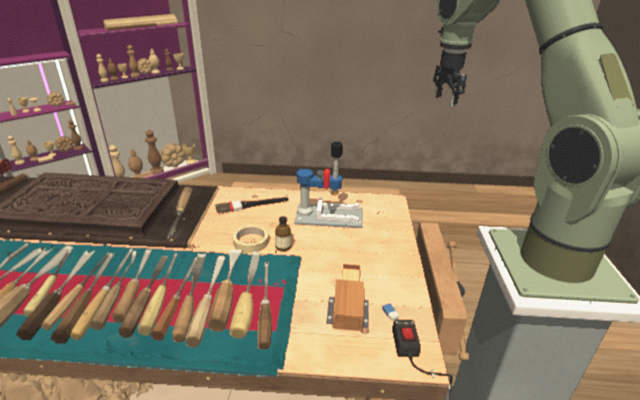

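The top view shows the blank sticking out of the sleeve toward image right (-y), with its dark end near (298,252). The stand is at (403,225), with the column and blue arm at (412,185) and the knob at (420,215). The red handle is at (381,211), the bottle at (337,177), the tape at (342,145) and the eraser at (251,290). The side view agrees with this. Next I'll measure.

```bash
python3 - <<'E'
from h import *
c=ctrl.calibration("top");p=cv2.imread("pics/top0.png");d=np.load("top0.npy");W=cloud(c,d)
hsv=cv2.cvtColor(p,cv2.COLOR_BGR2HSV);x,y,z=W[...,0],W[...,1],W[...,2]
def rect(m,n,zz=None):
    m=m.astype(np.uint8);k,l,s,_=cv2.connectedComponentsWithStats(m)
    if k<2: print(n,'none');return
    i=1+np.argmax(s[1:,4]);P=W[l==i]
    r=cv2.minAreaRect((P[:,:2]*1000).astype(np.float32));print(n,s[i,4],np.round(r[0],1),np.round(r[1],1),round(r[2],1),'zmed %.3f'%np.median(P[:,2]),np.round(cv2.boxPoints(r)).tolist())
box=lambda u0,v0,u1,v1:(np.arange(640)[None]>=u0)&(np.arange(640)[None]<u1)&(np.arange(400)[:,None]>=v0)&(np.arange(400)[:,None]<v1)
S=box(215,225,315,275);T=box(365,170,440,275)
print('bench z',np.median(z[280:300,320:360]))
rect(S&(z>.038)&(z<.05),'sleeve top')
rect(S&(z>.022)&(z<.036)&(np.arange(640)[None]>268),'blank top')
rect(S&(z>.022)&(z<.036)&(hsv[...,2]<110)&(np.arange(640)[None]>285),'dark')
rect(T&(z>.006)&(z<.018),'plate');rect(T&(z>.022)&(z<.033),'rails')
rect(T&(hsv[...,0]>95)&(hsv[...,0]<125)&(hsv[...,1]>120)&(z>.09),'blue')
rect(T&(hsv[...,1]>150)&((hsv[...,0]<8)|(hsv[...,0]>172)),'red')
rect(T&(z>.17)&(hsv[...,2]<60),'knob')
rect(T&(z>.14)&(z<.155)&(hsv[...,1]<60),'grey lever')
rect(box(320,160,352,190)&(z>.01),'bottle');rect(box(240,278,264,300)&(z>.006),'eraser')
rect(box(195,285,236,315)&(z>.008),'box')
crop=lambda a,b,e,f:cv2.resize(p[b:f,a:e],None,fx=4,fy=4,interpolation=cv2.INTER_CUBIC)
cv2.imwrite("pics/c.png",np.hstack([crop(215,170,315,290),crop(360,170,445,290)]))
E
```

```text
bench z 0.00047855759726567193
sleeve top 1180 [524.9 211. ] [106.5  61.6] 88.2 zmed 0.044 [[492.0, 159.0], [554.0, 157.0], [557.0, 263.0], [496.0, 265.0]]
blank top 527 [519.6 122.3] [74.8 40. ] 86.5 zmed 0.031 [[497.0, 86.0], [537.0, 84.0], [542.0, 158.0], [502.0, 161.0]]
dark 116 [517.1  93.6] [16.7 36.6] 85.3 zmed 0.031 [[498.0, 87.0], [535.0, 84.0], [536.0, 100.0], [500.0, 103.0]]
plate 1362 [ 545.6 -161.9] [101.1 122.7] 88.7 zmed 0.012 [[483.0, -211.0], [606.0, -214.0], [608.0, -113.0], [485.0, -110.0]]
rails 186 [ 550.6 -130.1] [ 15.7 109. ] 85.8 zmed 0.028 [[496.0, -134.0], [604.0, -142.0], [605.0, -126.0], [497.0, -118.0]]
blue 414 [541.1 -80.2] [ 52.6 316.8] 50.5 zmed 0.144 [[402.0, 0.0], [647.0, -201.0], [680.0, -161.0], [436.0, 41.0]]
red 60 [588.4 -92.9] [21.9 14.6] 88.2 zmed 0.189 [[581.0, -104.0], [595.0, -104.0], [596.0, -82.0], [581.0, -82.0]]
knob 240 [499.8 -71.1] [ 31.  256.2] 36.8 zmed 0.235 [[411.0, 22.0], [564.0, -183.0], [589.0, -164.0], [436.0, 41.0]]
grey lever 186 [ 604.6 -139.7] [23.9 70.6] 6.0 zmed 0.148 [[589.0, -106.0], [596.0, -176.0], [620.0, -174.0], [613.0, -103.0]]
bottle 303 [574.6   6. ] [ 44.2 283.3] 84.8 zmed 0.065 [[432.0, -3.0], [714.0, -29.0], [718.0, 15.0], [436.0, 41.0]]
eraser 151 [440.4 136.4] [ 28.1 189.5] 5.5 zmed 0.013 [[417.0, 229.0], [436.0, 41.0], [464.0, 43.0], [445.0, 232.0]]
box 666 [416.1 189.6] [ 45.3 299.6] 3.9 zmed 0.031 [[383.0, 337.0], [404.0, 39.0], [449.0, 42.0], [428.0, 341.0]]
```

View pics/c.png

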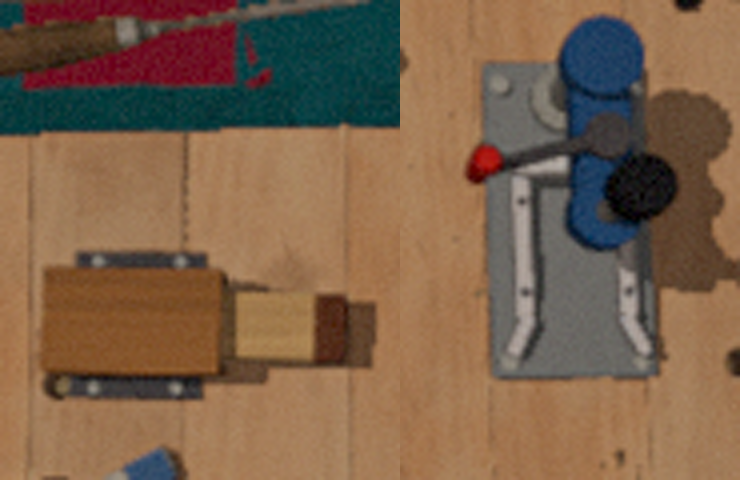

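The crops match the measurements: the rails are parallel along the stand and the lever points left with its red handle at crop (484,162). The stand's +x is roughly world +x.

```bash
cat >> h.py <<'E'
from scipy.spatial.transform import Rotation as R
def go(P,yang=None):
    "shift in tool axes to world TCP P, tool-y heading yang (deg, either way round)"
    o=ctrl.get_obs();M=R.from_quat(o["tool_rot"]).as_matrix();s=M.T@(np.array(P)-o["tcp_pos"])
    h=np.degrees(np.arctan2(M[1,1],M[0,1]));t=0
    if yang is not None: t=-((yang-h+90)%180-90)
    print('shift',np.round(s,4),'turn',round(np.radians(t),4),'now y-heading',round(h,1),'q',np.round(o["q"],2))
E
python3 - <<'E'
from h import *
c=ctrl.calibration("top");p=cv2.imread("pics/top0.png");d=np.load("top0.npy");W=cloud(c,d)
hsv=cv2.cvtColor(p,cv2.COLOR_BGR2HSV);z=W[...,2]
B=np.zeros_like(z,bool);B[170:275,365:440]=1;B&=d>0
for n,m in dict(knob=B&(z>.2)&(z<.26),arm=B&(z>.125)&(z<.14),col=B&(z>.14)&(hsv[...,1]>120)&(hsv[...,0]>90)&(hsv[...,0]<130)&(z<.16)).items():
    P=W[m];r=cv2.minAreaRect((P[:,:2]*1000).astype(np.float32));print(n,len(P),np.round(r[0]),np.round(r[1]),round(r[2],1),np.round(P[:,2].max(),3),np.median(P[:,2]))
B[:]=0;B[160:190,320:352]=1;P=W[B&(d>0)&(z>.03)];print('bottle',np.median(P,0))
go([.519,.115,.12],-4+0)
E
```

```text
knob 245 [ 567. -161.] [30. 31.] 89.1 0.24 0.23481414597134131
arm 369 [ 606. -161.] [114.  40.] 1.0 0.14 0.13212837953851864
col 294 [ 625. -154.] [42. 98.] 70.4 0.15 0.14522456540915651
bottle [ 0.6883863  -0.00324413  0.06558692]
shift [ 0.5243 -0.487   0.1114] turn -1.1172 now y-heading -68.0 q [ 1.15  0.71 -0.03  1.48  0.02  0.95 -0.08]
```

Careful with the scale: shifts go in shares of 0.75 m and turns go in shares of 2 rad. That gives: 0.5243 m / 0.75 = 0.6991, -0.487 m / 0.75 = -0.6493, -1.117 rad / 2 = -0.5585.

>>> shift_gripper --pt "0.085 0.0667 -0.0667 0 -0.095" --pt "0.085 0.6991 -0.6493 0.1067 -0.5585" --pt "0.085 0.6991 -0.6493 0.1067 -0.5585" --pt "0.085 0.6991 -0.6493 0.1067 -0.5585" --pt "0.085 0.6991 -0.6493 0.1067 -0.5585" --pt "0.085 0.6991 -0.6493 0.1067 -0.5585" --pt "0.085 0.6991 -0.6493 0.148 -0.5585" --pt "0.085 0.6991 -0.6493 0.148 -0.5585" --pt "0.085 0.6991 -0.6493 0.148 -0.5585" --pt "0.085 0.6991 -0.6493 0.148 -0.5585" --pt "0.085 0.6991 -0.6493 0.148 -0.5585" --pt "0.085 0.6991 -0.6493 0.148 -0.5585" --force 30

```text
refused: increments: the value is not of type 'object' (schema: type "object"). Nothing was moved.
```

Nothing moved. I misread the format; it is an object with one list for each field. Resending.

>>> shift_gripper --increments '{"jaw":[0.085, 0.085, 0.085, 0.085, 0.085, 0.085, 0.085, 0.085, 0.085, 0.085, 0.085, 0.085], "tx":[0.0667, 0.6991, 0.6991, 0.6991, 0.6991, 0.6991, 0.6991, 0.6991, 0.6991, 0.6991, 0.6991, 0.6991], "ty":[-0.0667, -0.6493, -0.6493, -0.6493, -0.6493, -0.6493, -0.6493, -0.6493, -0.6493, -0.6493, -0.6493, -0.6493], "tz":[0, 0.1067, 0.1067, 0.1067, 0.1067, 0.1067, 0.148, 0.148, 0.148, 0.148, 0.148, 0.148], "yaw":[-0.095, -0.5585, -0.5585, -0.5585, -0.5585, -0.5585, -0.5585, -0.5585, -0.5585, -0.5585, -0.5585, -0.5585]}' --force 30

```text
time_s: 1.6
tcp_pos: [0.5194, 0.1178, 0.1195]
tool_rot: [0.731, 0.683, 0.0, -0.0]
ft_force: [-0.4, -1.1, -0.7]
grip_width: 0.0851
finger_force: 0.0
```

```bash
python3 -c "
from h import *
go([.519,.115,.006],-4)"
```

```text
shift [-0.0029 -0.0002  0.1135] turn 0.0021 now y-heading -3.9 q [-0.21  0.81 -0.14  1.77  0.18  0.58 -0.53]
```

In the tool's units: 0.11 m / 0.75 = 0.1467, 0.1 m / 0.75 = 0.1333.

>>> shift_gripper --increments '{"jaw":[0.085, 0.085, 0.085, 0.085, 0.03, 0.03, 0.03, 0.03], "tx":[0, -0.0027, -0.0027, -0.0027, -0.0027, -0.0027, -0.0027, -0.0027], "ty":[0, 0, 0, 0, 0, 0, 0, 0], "tz":[0.08, 0.1333, 0.1467, 0.1467, 0.1467, 0.1467, 0.1467, 0.1467], "yaw":[0, 0, 0, 0, 0, 0, 0, 0]}' --force 30

```text
time_s: 2.6
tcp_pos: [0.5193, 0.1128, 0.0112]
tool_rot: [0.731, 0.682, 0.0, 0.0]
ft_force: [-1.9, -0.6, 12.2]
grip_width: 0.0393
finger_force: 29.4
```

```bash
python3 -c "
from h import *
p=ctrl.get_obs()['tcp_pos']
go(p+[-.11*np.sin(np.radians(2.2)),-.11,0.0],-2.2)"
```

```text
shift [-0.11    0.0035 -0.    ] turn -0.0315 now y-heading -4.0 q [-0.23  1.   -0.09  1.82  0.23  0.33 -0.56]
```

In the tool's units: -0.11 m / 0.75 = -0.1467, -0.09 m / 0.75 = -0.12, -0.03 rad / 2 = -0.015.

>>> shift_gripper --increments '{"jaw":[0.03, 0.03, 0.03, 0.03, 0.03, 0.03, 0.03, 0.03], "tx":[0, -0.04, -0.08, -0.12, -0.1467, -0.1467, -0.1467, -0.1467], "ty":[0, 0.0013, 0.0027, 0.004, 0.0047, 0.0047, 0.0047, 0.0047], "tz":[-0.004, -0.004, -0.004, -0.004, -0.004, -0.004, -0.0013, -0.0013], "yaw":[0, -0.01, -0.015, -0.015, -0.015, -0.015, -0.015, -0.015]}' --force 40

```text
time_s: 3.6
tcp_pos: [0.5149, 0.0037, 0.0113]
tool_rot: [0.721, 0.693, 0.0, -0.0]
ft_force: [0.7, 0.0, -0.4]
grip_width: 0.0391
finger_force: 41.0
```

```bash
python3 - <<'E'
from h import *
c,p,d=cam("top");W=cloud(c,d);cv2.imwrite("pics/top1.png",p[190:320,180:380])
c,p,d=cam("side");cv2.imwrite("pics/side1.png",cv2.resize(p[150:350,220:440],None,fx=3,fy=3))
E
```

```text
(no output)
```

View pics/side1.png

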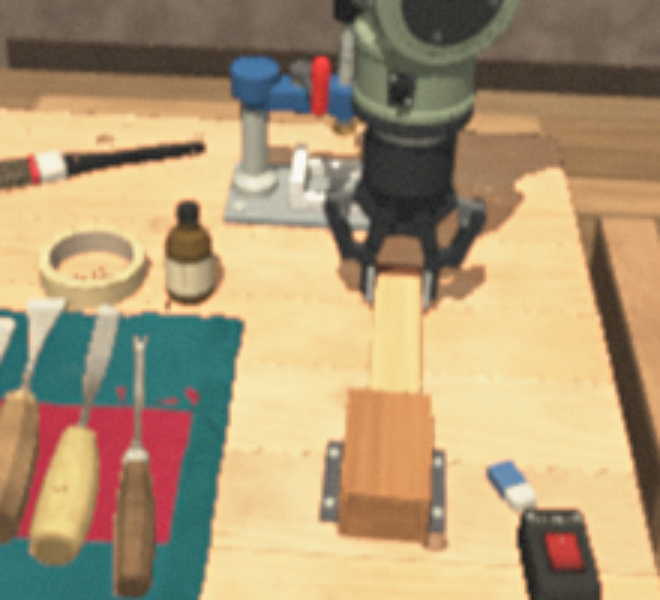

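The blank is almost clear of the sleeve mouth at (390,390) and the gripper is holding its dark end. I'll pull a little further, set it down and regrasp near the plain end.

>>> shift_gripper --increments '{"jaw":[0.03, 0.03, 0.03, 0.085, 0.085, 0.085, 0.085, 0.085, 0.085, 0.085, 0.085], "tx":[-0.02, -0.04, -0.04, -0.04, -0.04, -0.04, -0.04, 0, 0.0667, 0.0933, 0.0933], "ty":[0, 0, 0, 0, 0, 0, 0, 0, 0, 0, 0], "tz":[0, 0.0013, 0.0013, 0.0013, 0.0013, 0.0013, -0.0667, -0.1067, -0.1067, -0.1067, -0.1067], "yaw":[0, 0, 0, 0, 0, 0, 0, 0, 0, 0, 0]}' --force 40

```text
time_s: 5.08
tcp_pos: [0.5174, 0.0739, 0.0913]
tool_rot: [0.72, 0.694, 0.0, -0.0]
ft_force: [0.2, -0.4, -0.4]
grip_width: 0.0849
finger_force: 0.0
```

```bash
python3 - <<'E'
from h import *
c,p,d=cam("top");W=cloud(c,d);z=W[...,2]
m=(d>0)&(z>.02)&(z<.036)&(W[...,1]<.15)&(W[...,1]>-.1)&(W[...,0]>.48)&(W[...,0]<.56)
P=W[m];r=cv2.minAreaRect((P[:,:2]*1000).astype(np.float32));print(len(P),r,np.round(cv2.boxPoints(r)).tolist())
cv2.imwrite("pics/w1.png",p[190:320,180:420])
E
```

```text
123 ((512.6129760742188, -43.753761291503906), (21.71428108215332, 38.34768295288086), 89.73140716552734) [[493.0, -55.0], [532.0, -55.0], [532.0, -33.0], [493.0, -33.0]]
```

In the tool's units: 0.078 m / 0.75 = 0.104, 0.05 m / 0.75 = 0.0667.

>>> shift_gripper --increments '{"jaw":[0.085, 0.085, 0.085, 0.085, 0.03, 0.03, 0.03, 0.03, 0.03, 0.03, 0.03], "tx":[0, 0, 0, 0, 0, 0, 0, 0, 0, 0, 0], "ty":[0, 0, 0, 0, 0, 0, 0, 0, 0, 0, 0], "tz":[0.0667, 0.104, 0.104, 0.104, 0.104, 0.104, 0.104, 0.104, 0.0667, 0, 0], "yaw":[0, 0, 0, 0, 0, 0, 0, 0, 0, 0, 0]}' --force 60

```text
time_s: 6.5
tcp_pos: [0.5188, 0.0729, 0.0942]
tool_rot: [0.721, 0.693, 0.002, 0.001]
ft_force: [-0.4, 0.6, -2.6]
grip_width: 0.0387
finger_force: 61.5
```

```bash
python3 - <<'E'
from h import *
c,p,d=cam("top");W=cloud(c,d);o=ctrl.get_obs();M=R.from_quat(o["tool_rot"]).as_matrix()
cv2.imwrite("pics/w2.png",cv2.resize(p[190:320,180:420],None,fx=3,fy=3))
z=W[...,2];m=(d>0)&(z>.08)&(z<.14)&(W[...,1]<.02)&(W[...,1]>-.12)&(W[...,0]>.44)&(W[...,0]<.60)
P=W[m];r=cv2.minAreaRect((P[:,:2]*1000).astype(np.float32));print(len(P),r,np.median(P[:,2]),np.round(cv2.boxPoints(r)).tolist())
go([.42,-.16,.2],90-1.2)
E
```

```text
190 ((513.7928466796875, -40.260684967041016), (28.785634994506836, 40.23048782348633), 89.55474090576172) 0.11049174941300421 [[494.0, -54.0], [534.0, -55.0], [534.0, -26.0], [494.0, -26.0]]
shift [-0.2364 -0.0884 -0.1078] turn 1.5515 now y-heading -2.3 q [-0.11  0.84 -0.16  1.82  0.26  0.49 -0.49]
```

View pics/w2.png

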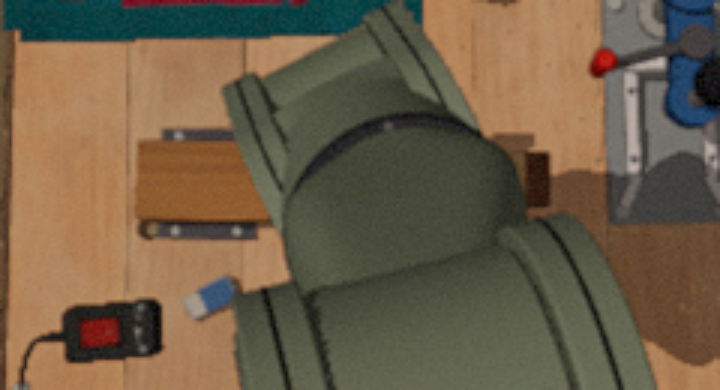

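The blank is held level, with the dark end at (538,178) in the crop pointing to -y. I'll rotate it 91° counterclockwise away from the stand, then approach.

```bash
python3 -c "
from h import *
go([.42,0,.0942])"
```

```text
shift [-0.0766 -0.0951 -0.0019] turn 0.0 now y-heading -2.3 q [-0.11  0.84 -0.16  1.82  0.26  0.49 -0.49]
```

In the tool's units: -0.095 m / 0.75 = -0.1267, -0.0766 m / 0.75 = -0.1021, -1.59 rad / 2 = -0.795.

>>> shift_gripper --increments '{"jaw":[0.03, 0.03, 0.03, 0.03, 0.03, 0.03, 0.03, 0.03, 0.03, 0.03, 0.03, 0.03], "tx":[-0.0533, -0.1021, -0.1021, -0.1021, -0.1021, -0.1021, -0.1021, -0.1021, -0.1021, -0.1021, -0.1021, -0.1021], "ty":[-0.0667, -0.1267, -0.1267, -0.1267, -0.1267, -0.1267, -0.1267, -0.1267, -0.1267, -0.1267, -0.1267, -0.1267], "tz":[0, 0, 0, 0, 0, 0, 0, 0, 0, 0, 0, 0], "yaw":[-0.05, -0.125, -0.21, -0.3, -0.39, -0.48, -0.57, -0.66, -0.75, -0.795, -0.795, -0.795]}' --force 60

```text
time_s: 8.05
tcp_pos: [0.4194, 0.0001, 0.091]
tool_rot: [0.012, 1.0, 0.0, -0.0]
ft_force: [-0.2, -0.1, -1.0]
grip_width: 0.0388
finger_force: 61.5
```

```bash
python3 - <<'E'
from h import *
c,p,d=cam("top");W=cloud(c,d);z=W[...,2]
m=(d>0)&(z>.08)&(z<.14)&(W[...,1]<.08)&(W[...,1]>-.08)&(W[...,0]>.47)&(W[...,0]<.60)
P=W[m];r=cv2.minAreaRect((P[:,:2]*1000).astype(np.float32));print(len(P),r,np.median(P[:,2]),np.round(cv2.boxPoints(r)).tolist())
go([.402,-.158,.0942],90-1.2)
E
```

```text
331 ((526.2806396484375, -0.3294334411621094), (38.06418991088867, 45.054195404052734), 88.20830535888672) 0.10723296050426412 [[503.0, -19.0], [548.0, -20.0], [549.0, 18.0], [504.0, 19.0]]
shift [ 0.0138 -0.1584 -0.0031] turn -0.0016 now y-heading 88.7 q [ 0.17  0.8  -0.44  2.17  0.97  0.38  0.47]
```

In the tool's units: -0.16 m / 0.75 = -0.2133, -0.12 m / 0.75 = -0.16.

>>> shift_gripper --increments '{"jaw":[0.03, 0.03, 0.03, 0.03, 0.03, 0.03, 0.03, 0.03, 0.03], "tx":[0.0213, 0.0213, 0.0213, 0.0213, 0.0213, 0.0213, 0.0213, 0.0213, 0.0213], "ty":[0, -0.08, -0.16, -0.2133, -0.2133, -0.2133, -0.2133, -0.2133, -0.2133], "tz":[0, 0, 0, 0, 0, 0.0267, 0.0587, 0.0587, 0.0587], "yaw":[0, 0, 0, 0, 0, 0, 0, 0, 0]}' --force 60

```text
time_s: 9.22
tcp_pos: [0.4005, -0.1592, 0.0479]
tool_rot: [0.01, 1.0, 0.0, 0.0]
ft_force: [0.2, 0.0, -0.8]
grip_width: 0.0385
finger_force: 61.5
```

```bash
python3 - <<'E'
from h import *
c,p,d=cam("top");W=cloud(c,d);z=W[...,2];cv2.imwrite("pics/w3.png",cv2.resize(p[170:290,340:460],None,fx=5,fy=5))
m=(d>0)&(z>.045)&(z<.09)&(W[...,1]<-.12)&(W[...,1]>-.2)&(W[...,0]>.47)&(W[...,0]<.60)
P=W[m];r=cv2.minAreaRect((P[:,:2]*1000).astype(np.float32));print(len(P),r,np.median(P[:,2]),np.round(cv2.boxPoints(r)).tolist())
go([.464,-.1605,.0462],90-1.2)
E
```

```text
495 ((500.7877502441406, -158.78350830078125), (40.90003204345703, 60.928611755371094), 89.42662811279297) 0.06385813054314626 [[470.0, -179.0], [531.0, -180.0], [531.0, -139.0], [471.0, -138.0]]
shift [-0.0634  0.0003  0.0019] turn 0.0001 now y-heading 88.8 q [ 0.5   0.89 -0.35  2.16  1.16  0.3   0.68]
```

View pics/w3.png

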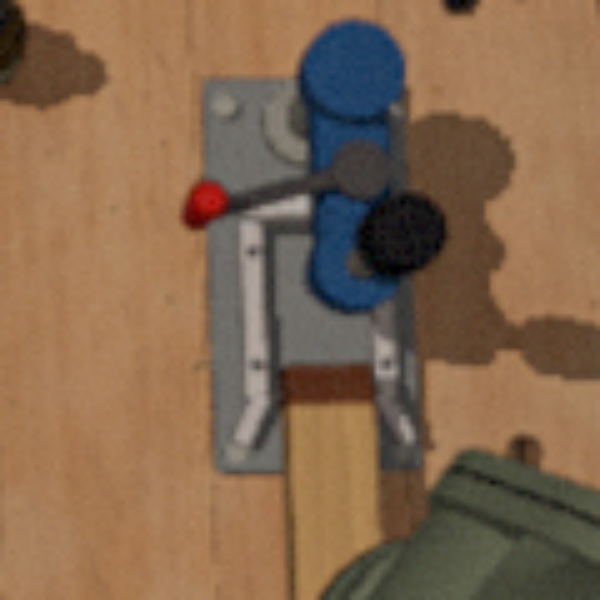

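The dark end at (327,383) is centred between the flared rails. I'll slide it in above the rails, lower it, then push it home.

In the tool's units: -0.06 m / 0.75 = -0.08, 0.022 m / 0.75 = 0.0293.

>>> shift_gripper --increments '{"jaw":[0.03, 0.03, 0.03, 0.03, 0.03, 0.03, 0.03, 0.03], "tx":[-0.04, -0.08, -0.08, -0.08, -0.08, -0.08, -0.08, -0.08], "ty":[0, -0.0013, -0.0013, -0.0013, -0.0013, -0.0013, -0.0013, -0.0013], "tz":[0, 0, 0, 0.016, 0.024, 0.028, 0.0293, 0.0293], "yaw":[0, 0, 0, 0, 0, 0, 0, 0]}' --force 60

```text
time_s: 10.28
tcp_pos: [0.4596, -0.1618, 0.0258]
tool_rot: [0.01, 1.0, -0.0, -0.0]
ft_force: [-8.0, 1.7, 16.8]
grip_width: 0.0385
finger_force: 63.8
```

In the tool's units: -0.011 m / 0.75 = -0.0147, -0.008 m / 0.75 = -0.0107.

>>> shift_gripper --increments '{"jaw":[0.03, 0.03, 0.03, 0.03, 0.03], "tx":[0, -0.0053, -0.0107, -0.0147, -0.0147], "ty":[0, 0, 0, 0, 0], "tz":[-0.0013, -0.0013, -0.0013, -0.0013, -0.0013], "yaw":[0, 0, 0, 0, 0]}' --force 60

```text
time_s: 10.9
tcp_pos: [0.4714, -0.1621, 0.0262]
tool_rot: [0.01, 1.0, 0.0, 0.0]
ft_force: [0.7, 0.4, -0.6]
grip_width: 0.0388
finger_force: 61.6
```

```bash
python3 - <<'E'
from h import *
c,p,d=cam("side");cv2.imwrite("pics/s3.png",cv2.resize(p[130:250,270:390],None,fx=5,fy=5))
c,p,d=cam("top");W=cloud(c,d);z=W[...,2]
m=(d>0)&(z>.034)&(z<.09)&(W[...,1]<-.12)&(W[...,1]>-.2)&(W[...,0]>.49)&(W[...,0]<.53)
P=W[m];r=cv2.minAreaRect((P[:,:2]*1000).astype(np.float32));print(len(P),r,np.median(P[:,2]),np.round(cv2.boxPoints(r)).tolist())
E
```

```text
79 ((524.125732421875, -154.79391479492188), (18.84295654296875, 40.159446716308594), 24.770282745361328) 0.041825401530413586 [[507.0, -141.0], [524.0, -177.0], [541.0, -169.0], [524.0, -133.0]]
```

View pics/s3.png

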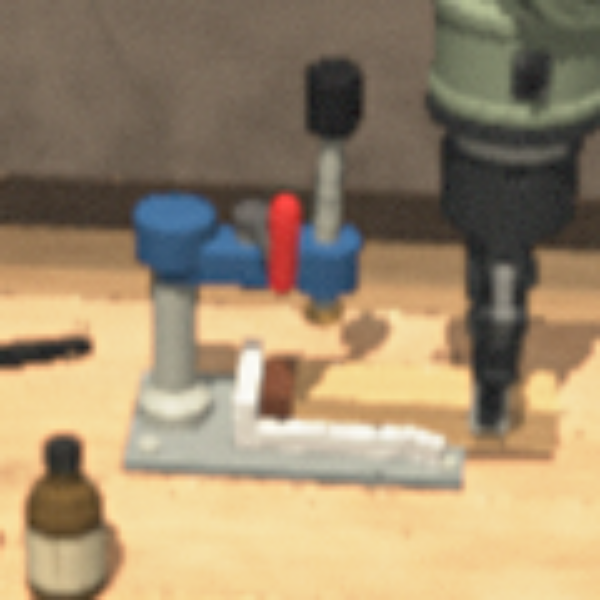

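The blank lies in the channel with its dark cap at (280,387), nearly touching the fence. I'll push it until there is contact.

In the tool's units: -0.003 m / 0.75 = -0.004, -0.0015 m / 0.75 = -0.002.

>>> shift_gripper --increments '{"jaw":[0.03, 0.03, 0.03], "tx":[-0.002, -0.004, -0.004], "ty":[0, 0, 0], "tz":[0, 0, 0], "yaw":[0, 0, 0]}' --force 60

```text
time_s: 11.38
tcp_pos: [0.4732, -0.1623, 0.0261]
tool_rot: [0.01, 1.0, -0.0, -0.001]
ft_force: [-6.9, 0.1, 2.2]
grip_width: 0.0389
finger_force: 61.9
```

In the tool's units: -0.245 m / 0.75 = -0.3267, -0.18 m / 0.75 = -0.24.

>>> shift_gripper --increments '{"jaw":[0.085, 0.085, 0.085, 0.085, 0.085, 0.085, 0.085, 0, 0, 0, 0, 0], "tx":[0.0013, 0.0013, 0.0013, 0.0013, 0.0013, 0.0013, 0.0013, 0.0013, -0.0667, -0.1253, -0.1253, -0.1253], "ty":[0, 0, 0, 0, 0, 0, 0, 0, 0, 0, 0, 0], "tz":[0, 0, 0, 0, -0.08, -0.16, -0.24, -0.3267, -0.3267, -0.3267, -0.3267, -0.3267], "yaw":[0, 0, 0, 0, 0, 0, 0, 0, 0, 0, 0, 0]}' --force 40

```text
time_s: 12.88
tcp_pos: [0.5677, -0.164, 0.2711]
tool_rot: [0.01, 1.0, 0.0, -0.0]
ft_force: [-0.3, 0.2, -0.0]
grip_width: 0.0
finger_force: 0.0
```

```bash
python3 - <<'E'
from h import *
go([.5675,-.161,.245])
c,p,d=cam("side");cv2.imwrite("pics/s4.png",p[110:250,250:410])
c,p,d=cam("top");W=cloud(c,d);z=W[...,2]
m=(d>0)&(z>.036)&(z<.05)&(W[...,1]<-.12)&(W[...,1]>-.2)&(W[...,0]>.42)&(W[...,0]<.56)
P=W[m];print(len(P));r=cv2.minAreaRect((P[:,:2]*1000).astype(np.float32));print(r,np.median(P[:,2]),np.round(cv2.boxPoints(r)).tolist())
E
```

```text
shift [0.0002 0.003  0.0261] turn 0.0 now y-heading 88.8 q [ 0.59  0.78 -0.8   1.34  0.56  1.25  1.31]
915
((496.6654052734375, -160.8145294189453), (40.90207290649414, 124.70804595947266), 89.14409637451172) 0.042498125346105864 [[434.0, -180.0], [559.0, -182.0], [559.0, -141.0], [435.0, -139.0]]
```

>>> shift_gripper --increments '{"jaw":[0, 0, 0, 0, 0, 0, 0], "tx":[0, 0, 0, 0, 0, 0, 0], "ty":[0.004, 0.004, 0.004, 0.004, 0.004, 0.004, 0.004], "tz":[0.0267, 0.04, 0.0467, 0.0533, 0.0573, 0.0613, 0.0653], "yaw":[0, 0, 0, 0, 0, 0, 0]}' --force 40

```text
time_s: 13.85
tcp_pos: [0.5683, -0.1613, 0.2222]
tool_rot: [0.01, 1.0, -0.0, 0.0]
ft_force: [-2.5, -1.7, 2.9]
grip_width: -0.0
finger_force: 1.4
```

In the tool's units: 0.018 m / 0.75 = 0.024, 0.015 m / 0.75 = 0.02.

>>> shift_gripper --increments '{"jaw":[0, 0, 0, 0, 0, 0], "tx":[0, 0, 0, 0, 0, 0], "ty":[0, 0, 0, 0, 0, 0], "tz":[0.004, 0.008, 0.012, 0.016, 0.02, 0.024], "yaw":[0, 0, 0, 0, 0, 0]}' --force 40

```text
time_s: 14.6
tcp_pos: [0.5683, -0.1612, 0.2041]
tool_rot: [0.01, 1.0, 0.0, 0.0]
ft_force: [-0.1, -2.0, 3.4]
grip_width: 0.0002
finger_force: 1.3
```

In the tool's units: 0.007 m / 0.75 = 0.0093, 0.006 m / 0.75 = 0.008.

>>> shift_gripper --increments '{"jaw":[0, 0, 0, 0, 0], "tx":[0, 0, 0, 0, 0], "ty":[0, 0, 0, 0, 0], "tz":[0.0027, 0.0053, 0.008, 0.0093, 0.0093], "yaw":[0, 0, 0, 0, 0]}' --force 40

```text
time_s: 15.22
tcp_pos: [0.5682, -0.1609, 0.1971]
tool_rot: [0.01, 1.0, 0.0, -0.0]
ft_force: [-0.1, -0.2, -0.2]
grip_width: 0.0001
finger_force: 0.0
```

In the tool's units: 0.001 m / 0.75 = 0.0013, 0.0005 m / 0.75 = 0.0007.

>>> shift_gripper --increments '{"jaw":[0, 0, 0], "tx":[0, 0, 0], "ty":[0, 0, 0], "tz":[0.0007, 0.0013, 0.0013], "yaw":[0, 0, 0]}' --force 40

```text
time_s: 15.6
tcp_pos: [0.5682, -0.161, 0.1962]
tool_rot: [0.01, 1.0, 0.0, -0.0]
ft_force: [0.3, -0.1, 1.1]
grip_width: 0.0002
finger_force: 0.5
```

In the tool's units: 0.001 m / 0.75 = 0.0013, 0.0005 m / 0.75 = 0.0007.

>>> shift_gripper --increments '{"jaw":[0, 0, 0], "tx":[0, 0, 0], "ty":[0, 0, 0], "tz":[0.0007, 0.0013, 0.0013], "yaw":[0, 0, 0]}' --force 40

```text
time_s: 15.98
tcp_pos: [0.5683, -0.161, 0.196]
tool_rot: [0.01, 1.0, -0.0, 0.0]
ft_force: [-5.2, 1.4, 14.8]
grip_width: -0.0002
finger_force: 7.4
```

The foot has met the blank, with about 15 N on the wrist including the rod's friction. I'll hold briefly, then lift and plan the lever.

In the tool's units: -0.1 m / 0.75 = -0.1333, -0.05 m / 0.75 = -0.0667.

>>> shift_gripper --increments '{"jaw":[0, 0, 0, 0, 0, 0, 0], "tx":[0, 0, 0, 0, 0, 0, 0], "ty":[0, 0, 0, 0, 0, 0, 0], "tz":[0, 0, 0, 0, -0.0667, -0.1333, -0.1333], "yaw":[0, 0, 0, 0, 0, 0, 0]}' --force 40

```text
time_s: 16.85
tcp_pos: [0.5692, -0.161, 0.2984]
tool_rot: [0.011, 1.0, -0.0, 0.002]
ft_force: [-0.2, 0.4, 0.1]
grip_width: -0.0001
finger_force: 0.0
```

```bash
python3 - <<'E'
from h import *
c,p,d=cam("top");W=cloud(c,d);z=W[...,2];hsv=cv2.cvtColor(p,cv2.COLOR_BGR2HSV)
m=(d>0)&(W[...,1]<-.05)&(W[...,1]>-.15)&(W[...,0]>.55)&(W[...,0]<.66)&(hsv[...,1]>150)&((hsv[...,0]<8)|(hsv[...,0]>172))&(z>.1)
P=W[m];print(len(P),P.mean(0) if len(P) else 0,P[:,2].max() if len(P) else 0)
piv=np.array([.568+.04,-.1615-.0008]);yaw=-1.2
for a in (107.9+24,107.9+14,90,70,50,30,26):
    t=np.radians(a+yaw);print(a,np.round(piv+.075*np.array([np.cos(t),np.sin(t)]),3))
go([.5683,-.09,.296],None)
c,p,d=cam("side");cv2.imwrite("pics/s5.png",cv2.resize(p[120:240,270:390],None,fx=5,fy=5))
E
```

```text
84 [ 0.58074    -0.09424158  0.29184034] 0.6438694091961181
131.9 [ 0.559 -0.105]
121.9 [ 0.57  -0.098]
90 [ 0.61  -0.087]
70 [ 0.635 -0.092]
50 [ 0.657 -0.106]
30 [ 0.674 -0.126]
26 [ 0.676 -0.131]
shift [0.0018 0.0712 0.0002] turn 0.0 now y-heading 88.8 q [ 0.58  0.76 -0.81  1.3   0.54  1.3   1.33]
```

View pics/s5.png

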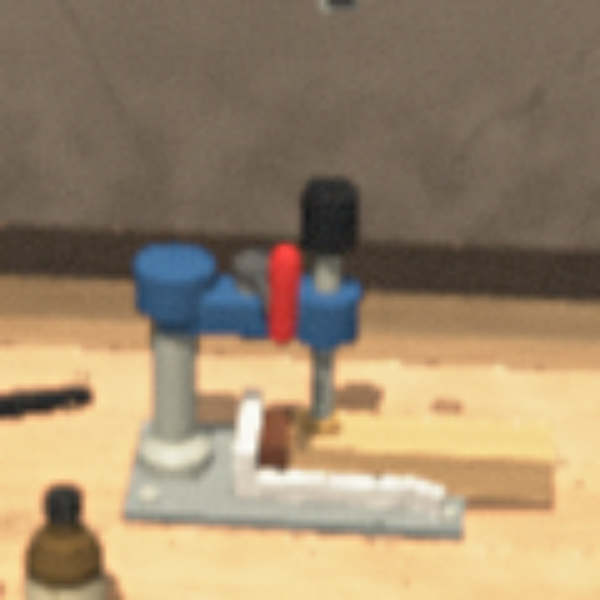

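The brass foot sits on the blank at (322,427), and the cap is against the fence at (250,430). Next is the lever: I'll push it with closed fingers along the arc, turning the tool as it goes.

In the tool's units: 0.142 m / 0.75 = 0.1893, 0.057 m / 0.75 = 0.076, -0.7 rad / 2 = -0.35.

>>> shift_gripper --increments '{"jaw":[0, 0, 0, 0, 0, 0, 0, 0, 0], "tx":[0.0147, 0.0147, 0.0147, 0.0147, 0.0147, 0.0147, 0.0147, 0.0147, 0.0147], "ty":[0.076, 0.076, 0.076, 0.076, 0.076, 0.076, 0.076, 0.076, 0.076], "tz":[0, 0, 0, 0.0267, 0.0933, 0.16, 0.1893, 0.1893, 0.1893], "yaw":[-0.09, -0.18, -0.27, -0.35, -0.35, -0.35, -0.35, -0.35, -0.35]}' --force 40

```text
time_s: 18.08
tcp_pos: [0.5587, -0.1038, 0.1539]
tool_rot: [-0.333, 0.943, 0.0, 0.0]
ft_force: [0.8, 0.2, 1.2]
grip_width: -0.0001
finger_force: 0.0
```

```bash
python3 - <<'E'
from h import *
o=ctrl.get_obs();M=R.from_quat(o["tool_rot"]).as_matrix()
piv=np.array([.608,-.1623])
for a in (125,118,111,104,97,90,83,76,69,62,55,50,45,41):
    t=np.radians(a);P=np.r_[piv+.075*np.array([np.cos(t),np.sin(t)]),o["tcp_pos"][2]];s=M.T@(P-o["tcp_pos"]);print(a,np.round(s,3),round(np.radians(130-a),2))
print(o["q"])
E
```

```text
125 [-0.007 -0.002  0.   ] 0.09
118 [-0.016 -0.003  0.   ] 0.21
111 [-0.025 -0.005  0.   ] 0.33
104 [-0.033 -0.008  0.   ] 0.45
97 [-0.041 -0.013  0.   ] 0.58
90 [-0.049 -0.018  0.   ] 0.7
83 [-0.056 -0.024  0.   ] 0.82
76 [-0.061 -0.031  0.   ] 0.94
69 [-0.067 -0.039  0.   ] 1.06
62 [-0.071 -0.047  0.   ] 1.19
55 [-0.074 -0.056  0.   ] 1.31
50 [-0.075 -0.062  0.   ] 1.4
45 [-0.076 -0.069  0.   ] 1.48
41 [-0.077 -0.074  0.   ] 1.55
[ 0.5484511   0.92732374 -0.89484119  1.59336762  0.81474176  1.03040728
  1.65714949]
```

In the tool's units: -0.071 m / 0.75 = -0.0947, -0.067 m / 0.75 = -0.0893, 1.19 rad / 2 = 0.595.

>>> shift_gripper --increments '{"jaw":[0, 0, 0, 0, 0, 0, 0, 0, 0, 0, 0], "tx":[-0.0093, -0.0213, -0.0333, -0.044, -0.0547, -0.0653, -0.0747, -0.0813, -0.0893, -0.0947, -0.0947], "ty":[-0.0027, -0.004, -0.0067, -0.0107, -0.0173, -0.024, -0.032, -0.0413, -0.052, -0.0627, -0.0627], "tz":[0, 0, 0, 0, 0, 0, 0, 0, 0, 0, 0], "yaw":[0.045, 0.105, 0.165, 0.225, 0.29, 0.35, 0.41, 0.47, 0.53, 0.595, 0.595]}' --force 40

```text
time_s: 19.45
tcp_pos: [0.6436, -0.0958, 0.1542]
tool_rot: [0.252, 0.968, 0.0, 0.001]
ft_force: [-0.1, 1.0, 0.1]
grip_width: 0.0001
finger_force: 0.0
```

```bash
python3 - <<'E'
from h import *
o=ctrl.get_obs();M=R.from_quat(o["tool_rot"]).as_matrix()
piv=np.array([.608,-.1623]);d0=o["tcp_pos"][:2]-piv;print('now',np.degrees(np.arctan2(d0[1],d0[0])),np.hypot(*d0))
for a in (58,54,50,47,44,41,38):
    t=np.radians(a);P=np.r_[piv+.075*np.array([np.cos(t),np.sin(t)]),o["tcp_pos"][2]];s=M.T@(P-o["tcp_pos"]);print(a,np.round(s,4),round(np.radians(62-a),2))
c,p,d=cam("top");cv2.imwrite("pics/t5.png",cv2.resize(p[140:260,350:470],None,fx=5,fy=5))
E
```

```text
now 61.837499869666466 0.07547211012945594
58 [-0.005  -0.0005  0.    ] 0.07
54 [-0.0102 -0.001   0.    ] 0.14
50 [-0.0154 -0.0018  0.    ] 0.21
47 [-0.0193 -0.0026  0.    ] 0.26
44 [-0.023  -0.0036  0.    ] 0.31
41 [-0.0268 -0.0049  0.    ] 0.37
38 [-0.0304 -0.0063  0.    ] 0.42
```

View pics/t5.png

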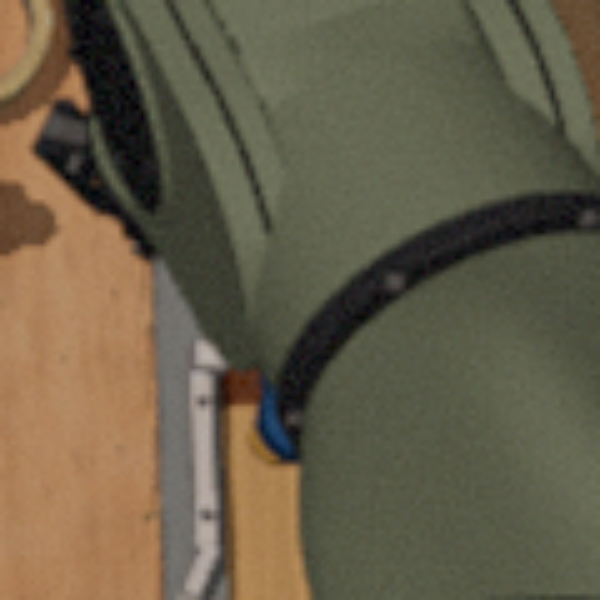

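The arm hides the lever in this view, but the blank and foot look unchanged. I'll continue toward the end stop and watch the force.

Careful with the scale: shifts go in shares of 0.75 m and turns go in shares of 2 rad. That gives: -0.023 m / 0.75 = -0.0307, -0.0193 m / 0.75 = -0.0257, 0.31 rad / 2 = 0.155.

>>> shift_gripper --increments '{"jaw":[0, 0, 0, 0, 0, 0], "tx":[-0.0067, -0.0133, -0.0205, -0.0257, -0.0307, -0.0307], "ty":[-0.0007, -0.0013, -0.0024, -0.0035, -0.0048, -0.0048], "tz":[0, 0, 0, 0, 0, 0], "yaw":[0.035, 0.07, 0.105, 0.13, 0.155, 0.155]}' --force 40

```text
time_s: 20.25
tcp_pos: [0.6616, -0.1106, 0.1533]
tool_rot: [0.399, 0.917, -0.0, 0.0]
ft_force: [0.9, 0.3, 0.2]
grip_width: -0.0002
finger_force: 0.0
```

```bash
python3 - <<'E'
from h import *
c,p,d=cam("side");W=cloud(c,d);hsv=cv2.cvtColor(p,cv2.COLOR_BGR2HSV)
m=(hsv[...,1]>150)&((hsv[...,0]<8)|(hsv[...,0]>172))&(W[...,2]>.12)&(W[...,2]<.2)&(W[...,0]>.55)&(W[...,0]<.72)&(W[...,1]<-.05)&(W[...,1]>-.2)
P=W[m];print(len(P),np.median(P,0) if len(P) else '')
if len(P): q=np.median(P,0)[:2]-[.608,-.1623];print(np.degrees(np.arctan2(q[1],q[0])),np.hypot(*q))
E
```

```text
15 [ 0.67697846 -0.12082621  0.14948365]
31.016687646722197 0.08048665832596315
```

In the tool's units: -0.004 m / 0.75 = -0.0053, -0.002 m / 0.75 = -0.0027, 0.03 rad / 2 = 0.015.

>>> shift_gripper --increments '{"jaw":[0, 0, 0], "tx":[-0.0027, -0.0053, -0.0053], "ty":[0, -0.0013, -0.0013], "tz":[0, 0, 0], "yaw":[0, 0.015, 0.015]}' --force 40

```text
time_s: 20.68
tcp_pos: [0.663, -0.112, 0.1532]
tool_rot: [0.412, 0.911, 0.001, -0.001]
ft_force: [-6.4, 10.0, 2.6]
grip_width: -0.0001
finger_force: 5.9
```

The force rose to about 12 N at the end stop. I'll back off, lift clear and check.

In the tool's units: 0.16 m / 0.75 = 0.2133, -0.15 m / 0.75 = -0.2.

>>> shift_gripper --increments '{"jaw":[0, 0, 0, 0, 0, 0, 0, 0, 0, 0], "tx":[0.0107, 0.02, 0.02, 0.02, 0.02, 0.0933, 0.16, 0.16, 0.16, 0.16], "ty":[0, 0, 0, 0, 0, 0.08, 0.16, 0.2133, 0.2133, 0.2133], "tz":[0, 0, -0.0667, -0.1467, -0.2, -0.2, -0.2, -0.2, -0.2, -0.2], "yaw":[0, 0, 0, 0, 0, 0, 0, 0, 0, 0]}' --force 40

```text
time_s: 21.92
tcp_pos: [0.7046, 0.0819, 0.3029]
tool_rot: [0.412, 0.911, -0.0, -0.0]
ft_force: [-1.0, -0.1, 0.1]
grip_width: 0.0001
finger_force: 0.0
```

```bash
python3 - <<'E'
from h import *
c,p,d=cam("top");a=cv2.resize(p[150:270,350:450],None,fx=4,fy=4);W=cloud(c,d);hsv=cv2.cvtColor(p,cv2.COLOR_BGR2HSV)
m=(hsv[...,1]>150)&((hsv[...,0]<8)|(hsv[...,0]>172))&(W[...,2]>.17)&(W[...,2]<.2)&(W[...,0]>.55)&(W[...,0]<.72)&(W[...,1]<-.05)&(W[...,1]>-.2)
P=W[m];print(len(P))
if len(P): q=np.median(P,0)[:2]-[.608,-.1623];t=np.degrees(np.arctan2(q[1],q[0]));print(t,np.hypot(*q),'lever',np.radians(108.8-t))
c,p,d=cam("side");b=cv2.resize(p[130:250,280:380],None,fx=4,fy=4);cv2.imwrite("pics/f.png",np.hstack([a,b]))
E
```

```text
54
30.95292453274906 0.07130779290931943 lever 1.3586877799520318
```

View pics/f.png

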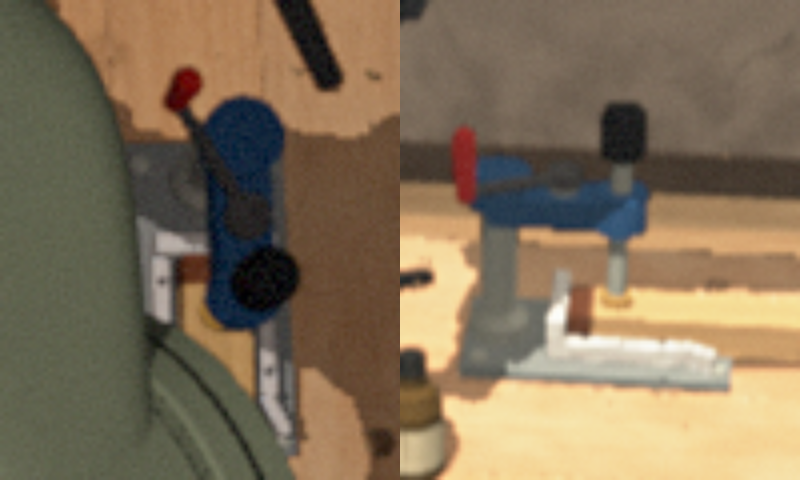

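The lever is locked at about 1.36 rad, with the handle at (183,88). The foot rests on the blank at (615,298), the cap is at the fence, and the robot is clear. Handing in.

```bash
python3 -c "
from bench import ctrl
print(ctrl.close_job())"
```

```text
the job is handed in; nothing more can be done
None
```

I've handed the job in, but the interface gave no verdict: the blank is flat against the fence, the stop foot rests on it, and the lever is swung to its end stop (about 1.36 rad); the bottle, tape roll and eraser were never touched.

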